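Swing the tilting drilling jig level and pin it

ROBOT

A 6-joint arm with a two-finger parallel gripper is mounted at the origin on the work surface. World frame = base frame: x ahead of the robot, y to its left, z up, the work surface at z = 0. Lengths are in mm, angles in rad, forces in N, time in s.
With the tool pointing down it reaches from about 350 to 775 mm from the base axis. Payload 7.3 kg.
Tool frame: the origin (TCP) lies at the very end of the fingers, on their centre line; the grasp point (between the pads) lies 19 mm behind it; z points along the fingers, y is the line along which they close (so a half turn about z gives the same grasp; the last joint's range is limited). The gripper opens to 92 mm and grips with 3 to 60 N. Pads are 19 mm wide; open, the fingers measure 130 mm over their backs; the gripper's body (75 mm by 190 mm) begins 47 mm behind the grasp point.
Start: joints at [1.034, 0.342, 1.524, -0, 1.275, -0.146], TCP at [199.976, 485.445, 202.641] pointing down, gripper open.
Joint ranges: [-2.53, 2.53], [-0.77, 2.02], [0.04, 2.7], [-1, 4.14], [0.28, 2.66], [-3.11, 3.11]. Speed limits (rad/s): [2.57, 2.57, 3.14, 3.14, 3.14, 3.14].

INTERFACE

Orientations are given as [roll, pitch, yaw] about the fixed x, y, z axes, in that order (R = Rz(yaw) Ry(pitch) Rx(roll)).
In Python, from plant import * gives the robot as it stands.
- The arm moves only by the tool arm_command, never from a script. Its arguments are lists of equal length, an entry for each row: "gripper": the finger opening in mm, from 0 to 91.8; "dp": the shift along the tool's x, y, z in units of 25 mm (1.0 is 25 mm), a list of three; "twist": the turn about the tool's z in units of 5 degrees (1.0 is 5 degrees). A call has exactly 5 rows; each row shifts and turns the commanded pose from where the row before left it, along the tool's axes as they then stand; what a row does not reach is not made up. A row lasts 1/8 s, in which the tool goes at most 62.5 mm and 10.7 degrees, less where a joint would pass 70% of its speed; a pose out of reach is approached as far as the arm can. A call is refused whole if a number of a shift passes 1 or a number of a turn 1, either way. A call with a gripper value outside its range is refused whole. The fingers move at their own pace and stop on an object; the grip force is fixed at half the most. Time passes only in rows, so rows that do not move let the fingers close, or fill a call up. It gives the time, the measured TCP pose, the force, the opening and the grip force at its end, in the units of the state.
- get_obs(): the state, without advancing time (a new reading comes with each control period).
- capture(name): name is "scene" or "top" or "wrist"; returns the picture (420x560x3 uint8, red, green, blue); there is no depth.
- get_calibration(name): a dict with "mtx" (3x3 intrinsics, pixels), "position" and "attitude" of the camera in the world; the wrist camera has in their place "mount" (4x4, takes a point from camera to tool coordinates, whose origin is the TCP and whose axes are the flange's). Camera axes: x right, y down, z forward; pixel columns grow to the right and rows downward; lengths in mm; the calibration is good to about 2 mm. The wrist camera is an equidistant fisheye: a pixel r from the principal point sees the ray r / f radians off the axis. A picture is of the moment at which its call begins: read the wrist's pose just before it. get_calibration takes no time and is no camera call.
- close_job(): hands the job in; it is judged then, once.
The state is a dict: "time": time; "joint_positions": joint angles; "dq": joint speeds; "tau": joint torques, N m; "tool_pos": TCP position; "tcp_rot": TCP orientation; "contact_force": force on the tool from outside, world axes, zero at the start; "moment": the same for the moment, N m; "grip_width": finger opening in mm; "finger_force": force on a finger pad.
Only numpy, scipy, OpenCV 4.12 (cv2) and the standard library are available. Lean on these libraries where they do the work, as an engineer would, in place of code of your own. Each camera call takes 0.05 s, during which the arm holds its last target. There are 200 camera calls.

TASK

The drilling jig's tilting table has been left at a slant: press its wooden paddle handle down until the table is level against its stop. Then take the steel lock pin (the one with the plain round knob) out of the rack and drop it fully home through the table's steel tongue into the hole of the post, and let go of it.

Things in the scene. Friction and masses are not known exactly. Their poses are not given: they have to be found in the camera images.
- jig_table (a joint): tilt (rad) of the jig's table, a 150 x 150 x 12 mm plywood board between two posts, about a level axis 100 mm above the bench: 0 = level, at a hard stop; positive = front edge (robot side, with handle) raised; starts 0.45 to 0.75. Stiff: it stays where left, moves at about 5 N on the handle. A blank on it reaches 30 mm above the axis
- handle (a point): midway across the upper face of the dark wooden paddle handle, 40 mm wide, 16 mm thick, sticking out of the table's front edge from 75 to 170 mm from the axis. This point is 125 mm from the axis; the handle's middle plane, 8 mm below it, passes through the axis. x along the handle to the axis, y along the axis, z out of the face. Level: 108 mm above the bench
- lock_hole (a point): mouth of the 21 mm hole, 48 mm deep, down into the taller post (right of the table), 145 mm above the bench, 45 mm above the tilt axis. Fixed; z up, y along the axis, x away from the handle; handle's centre line at y = +140 mm. Level, the table's steel tongue (36 mm wide, 21 mm hole) lies over it, hole over hole, its top 10 mm above this point; slanted, it is swung off to +x
- lock_pin: steel pin upright in the wooden rack at the right (65 mm high, 3 holes 70 mm apart in a row roughly along x). Origin: its tip, 10 mm above the bench; z up. Shank 14 mm, 55 long, last 10 tapered; then a collar 36 wide, 5 thick; then a plain round knob 26 wide, 34 tall. 0.14-0.28 kg. Beside it: wooden awl, hex bolt (up to 130 mm tall). Home: collar on tongue, tip 45 mm below lock_hole
Things that resemble listed ones, but are neither listed nor needed, are in the scene too. Leave any blue look-alike of the lock_pin alone.

How it is judged:
By the outcome, as a careful person would: the job done as asked, in the order asked, and still so for the second after the job is handed in, with the robot touching nothing.
It also fails if it takes over 51 s, if anything falls off the work surface, if the arm or the gripper's body presses on something with over 40 N, if the wrist force passes 120 N, or if a joint passes its speed limit or range.

## Working session

There is one attempt and no reset: what is moved stays moved. The work goes in short steps, Python scripts to look and compute and a tool call to move; the robot and the scene stay as the last step left them, time stands still between calls to the robot, and variables do not carry over. Pictures are saved under pics/ and viewed, at most 10 in all, crops included, and the job is handed in when it is done.

Besides the shell and the picture viewer there is one more tool, called by a JSON object that holds its "api" and its "payload", one argument or row to a line. arm_command: Moves the arm, as the interface text tells. Its arguments: {"type":"object","properties":{"gripper":{"type":"array"},"dp":{"type":"array"},"twist":{"type":"array"}},"required":["gripper","dp","twist"]}

```bash
mkdir -p pics; ls; cat > h.py <<'E'
from plant import *
import numpy as np, cv2
from scipy.spatial.transform import Rotation as R
def save(img,n): cv2.imwrite(f'pics/{n}.png',cv2.cvtColor(img,cv2.COLOR_RGB2BGR))
E
python3 - <<'E'
from h import *
o=get_obs();print({k:np.round(v,3) for k,v in o.items()})
a=capture('scene');b=capture('top')
save(a,'s0');save(b,'t0')
for n in('scene','top','wrist'):print(get_calibration(n))
E
```

```text
pics
{'time': np.float64(0.0), 'joint_positions': array([ 1.034,  0.343,  1.525, -0.   ,  1.275, -0.146]), 'dq': array([-0.   ,  0.   , -0.001, -0.001,  0.001, -0.001]), 'tau': array([ -0.   , -43.124, -24.422,   0.072,   0.056,  -0.   ]), 'tool_pos': array([199.74 , 485.029, 201.948]), 'tcp_rot': array([-3.14 , -0.   ,  2.751]), 'contact_force': array([-0.192,  1.017, -0.009]), 'moment': array([-0.027,  0.013,  0.03 ]), 'finger_force': np.float64(0.0), 'grip_width': np.float64(91.8)}
{'mtx': array([[421.18916078,   0.        , 281.73837447],
       [  0.        , 421.18916078, 207.81756077],
       [  0.        ,   0.        ,   1.        ]]), 'position': array([845.35048096, 249.16717705, 680.93590708]), 'attitude': array([-2.42051352,  0.00299874,  2.4159706 ])}
{'mtx': array([[402.90603232,   0.        , 282.48416893],
       [  0.        , 402.90603232, 206.24708225],
       [  0.        ,   0.        ,   1.        ]]), 'position': array([ 358.7160057 , -134.21231332,  870.73262283]), 'attitude': array([-2.94524439,  0.00528424, -1.57079414])}
{'mtx': array([[325.1922621 ,   0.        , 281.33995622],
       [  0.        , 325.1922621 , 210.48787616],
       [  0.        ,   0.        ,   1.        ]]), 'mount': array([[ 2.84169205e-04, -9.63871650e-01, -2.66366969e-01,
         7.03798265e+01],
       [ 9.99999841e-01,  1.44151997e-04,  5.45207001e-04,
        -1.94335844e-01],
       [-4.87112240e-04, -2.66367082e-01,  9.63871537e-01,
        -1.82547205e+02],
       [ 0.00000000e+00,  0.00000000e+00,  0.00000000e+00,
         1.00000000e+00]])}
```

View pics/s0.png

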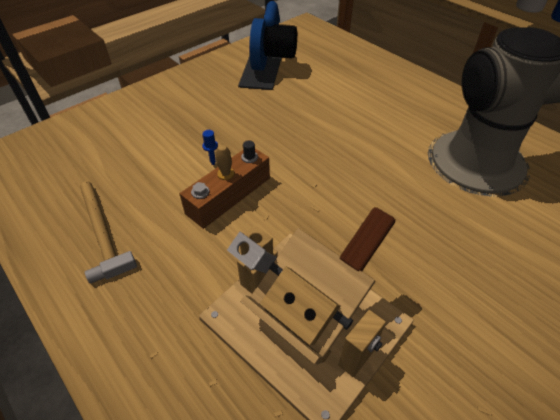

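View pics/t0.png

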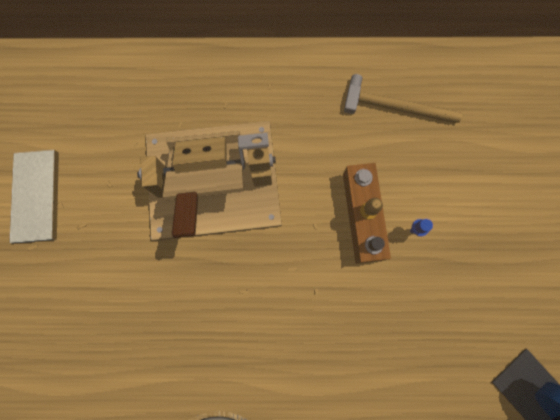

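```bash
python3 - <<'E'
import cv2,numpy as np
s=cv2.imread('pics/s0.png');t=cv2.imread('pics/t0.png')
z=lambda im,x,y,w,h:cv2.resize(im[y:y+h,x:x+w],(400,300),interpolation=cv2.INTER_CUBIC)
a=np.vstack([np.hstack([z(s,170,115,120,90),z(t,330,155,120,105)[:300]]),np.hstack([z(s,200,220,220,165),z(t,130,115,160,120)])])
cv2.imwrite('pics/c0.png',a)
E
```

```text
(no output)
```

View pics/c0.png

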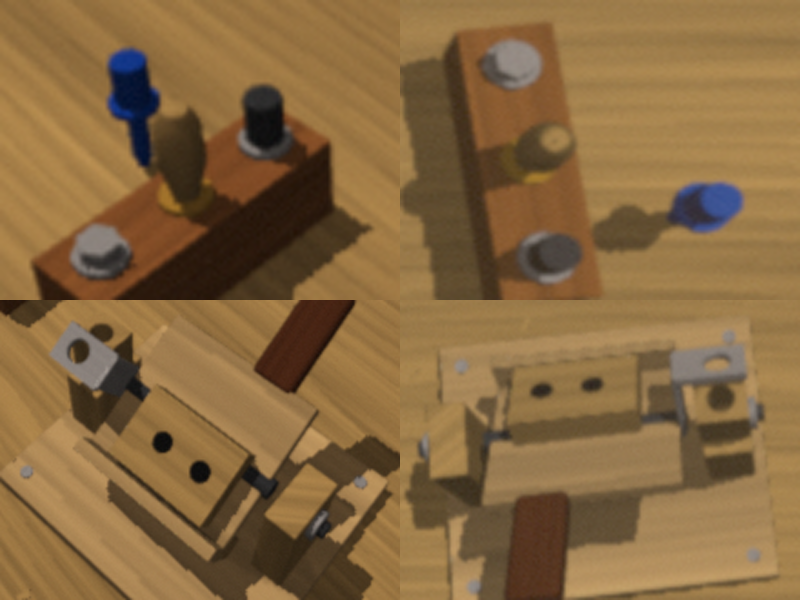

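```bash
cat >> h.py <<'E'
def ray(n,px):
    c=get_calibration(n);K=c['mtx']
    if n=='wrist':
        o=get_obs();d=np.array([px[0]-K[0,2],px[1]-K[1,2]])/K[0,0];r=np.hypot(*d)
        v=np.r_[np.sin(r)*d/max(r,1e-9),np.cos(r)]
        Rt=R.from_euler('xyz',o['tcp_rot']).as_matrix();M=c['mount']
        return o['tool_pos']+Rt@M[:3,3],Rt@M[:3,:3]@v
    v=np.linalg.inv(K)@[px[0],px[1],1]
    return np.array(c['position']),R.from_euler('xyz',c['attitude']).as_matrix()@v
def plane(n,px,z):
    p,v=ray(n,px);return p+v*(z-p[2])/v[2]
def tri(ps):
    A=0;b=0
    for n,px in ps:
        p,v=ray(n,px);v=v/np.linalg.norm(v);P=np.eye(3)-np.outer(v,v);A=A+P;b=b+P@p
    return np.linalg.solve(A,b)
E
python3 - <<'E'
from h import *
np.set_printoptions(precision=1,suppress=True)
print('knob',plane('top',(377.4,242.5),104),plane('scene',(249,142.6),104),'tri',tri([('top',(377.4,242.5)),('scene',(249,142.6))]))
print('collar',plane('scene',(249.3,157),68),plane('top',(330+149*.3,155+257*.35),68))
C=lambda x,y:(130+(x-400)*.4,115+(y-300)*.4)
print('hole',plane('top',C(720,398),145))
S=[plane('top',C(*p),15) for p in((461,366),(728,337),(753,555),(474,587))]
print(S,[np.degrees(np.arctan2(*(a-b)[:2]*[-1,1])) for a,b in((S[0],S[1]),(S[3],S[2]))])
print('scene screws',[plane('scene',p,15) for p in((214,314),(326,414),(398,321))])
# handle outer end/inner corners
print('handle end',tri([('top',(184,236)),('scene',(381,214))]))
print('handle top face inner',tri([('top',C(542,494)),('scene',(355,258))]))
print('bolt,awl',plane('top',(363,177),80),tri([('top',(330+556*.3-120,155+138*.35)),('scene',(170+173*.3,115+103*.3))]))
E
```

```text
knob [ 440.7 -310.9  104. ] [ 440.  -314.5  104. ] tri [ 441.2 -311.2  106.4]
collar [ 444.4 -311.6   68. ] [ 439.6 -313.6   68. ]
hole [603.2 -84.2 145. ]
[array([677.4, 157.4,  15. ]), array([704.4, -81.8,  15. ]), array([ 505.3, -105.4,   15. ]), array([477.7, 133.8,  15. ])] [np.float64(6.450156866129722), np.float64(6.587148175128681)]
scene screws [array([707.3, -85.4,  15. ]), array([677.8, 155.4,  15. ]), array([480.9, 133.4,  15. ])]
handle end [446.   35.5 182.1]
handle top face inner [525.2  47.5 153.1]
bolt,awl [ 576.3 -293.3   80. ] [ 510.5 -305.9  139.8]
```

The top crop shows the slanted jig (hole mouth at about 258,154) and the rack. The plain black knob on a steel collar is the lock pin (377,242). The hex bolt and awl are further off, and the blue look-alike is at about (422,225). First I'll go over to the handle.

{"api": "arm_command", "payload": {
  "gripper": [0,0,0,0,0],
  "dp": [
    [-0.96,-0.735,-0.2],
    [-0.96,-0.735,-0.2],
    [-0.96,-0.735,-0.2],
    [-0.96,-0.735,0],
    [-0.96,-0.735,0]
  ],
  "twist": [0,0,0,0,0]
}}

```text
time: 0.72
tool_pos: [276.2, 353.8, 217.4]
tcp_rot: [-3.141, -0.0, 2.751]
contact_force: [0.1, 0.1, 1.0]
grip_width: 46.5
finger_force: 0.0
```

{"api": "arm_command", "payload": {
  "gripper": [0,0,0,0,0],
  "dp": [
    [-0.96,-0.735,0],
    [-0.96,-0.735,0],
    [-0.96,-0.735,0],
    [-0.96,-0.735,0],
    [-0.96,-0.735,0]
  ],
  "twist": [0,0,0,0,0]
}}

```text
time: 1.35
tool_pos: [352.1, 223.2, 217.4]
tcp_rot: [-3.141, -0.0, 2.751]
contact_force: [-0.2, -0.5, -0.3]
grip_width: 0.8
finger_force: 0.0
```

{"api": "arm_command", "payload": {
  "gripper": [0,0,0,0,0],
  "dp": [
    [-0.96,-0.735,0],
    [-0.96,-0.735,0],
    [-0.96,-0.735,0],
    [-0.96,-0.735,0],
    [-0.96,-0.735,0]
  ],
  "twist": [0,0,0,0,0]
}}

```text
time: 1.98
tool_pos: [428.0, 92.5, 217.4]
tcp_rot: [-3.141, -0.001, 2.751]
contact_force: [0.9, 0.1, 0.1]
grip_width: 0.2
finger_force: 0.0
```

{"api": "arm_command", "payload": {
  "gripper": [0,0,0,0,0],
  "dp": [
    [-0.96,-0.735,0],
    [-0.96,-0.735,0],
    [0,0,0],
    [0,0,0],
    [0,0,0]
  ],
  "twist": [0,0,0,-0.5,-0.5]
}}

```text
time: 2.6
tool_pos: [457.5, 41.9, 217.3]
tcp_rot: [3.141, -0.001, 2.84]
contact_force: [0.4, 0.2, -0.4]
grip_width: 0.5
finger_force: 0.0
```

```bash
python3 - <<'E'
from h import *
o=get_obs();print(np.round(o['tool_pos']),o['tcp_rot'],o['contact_force'])
save(capture('wrist'),'w1')
C=lambda x,y:(330+(x-400)*.3,155+y*.35)
print('blue top',tri([('top',C(720,200)),('scene',(170+128*.3,115+55*.3))]))
print('tip z0',plane('scene',(170+145*.3,115+165*.3),0))
E
```

```text
[458.  42. 217.] [ 3.14137634e+00 -1.06892224e-03  2.83972867e+00] [ 0.3693353   0.20276625 -0.36660945]
blue top [ 476.685404   -409.76096592   95.86257579]
tip z0 [ 479.66612222 -409.66215641    0.        ]
```

View pics/w1.png

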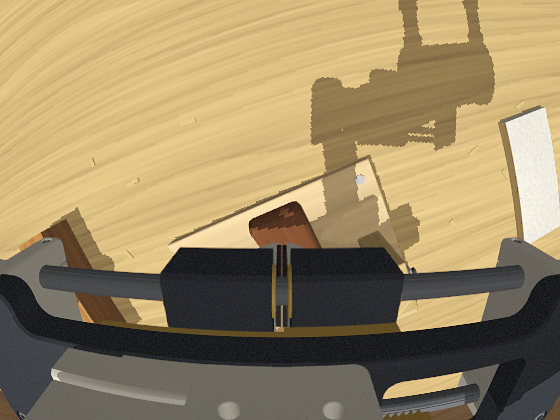

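The paddle handle lies right under the closed fingers (about 283,230). I'll press down now, turning the tool for the later grasp as it goes.

{"api": "arm_command", "payload": {
  "gripper": [0,0,0,0,0],
  "dp": [
    [0,0,0.6],
    [0,0,0.6],
    [0,0,0.5],
    [0,0,0.5],
    [0,0,0.5]
  ],
  "twist": [-1,-1,-1,-1,-1]
}}

```text
time: 3.28
tool_pos: [457.9, 42.0, 150.1]
tcp_rot: [3.141, 0.0, -3.006]
contact_force: [0.0, 0.6, 4.7]
grip_width: 0.5
finger_force: 1.8
```

{"api": "arm_command", "payload": {
  "gripper": [0,0,0,0,0],
  "dp": [
    [0,0,0.4],
    [0,0,0.4],
    [0,0,0.3],
    [0,0,0.2],
    [0,0,0.1]
  ],
  "twist": [0,0,0,0,0]
}}

```text
time: 3.9
tool_pos: [458.1, 41.2, 114.8]
tcp_rot: [3.141, -0.0, -3.009]
contact_force: [-1.8, -0.7, 3.7]
grip_width: -0.2
finger_force: 1.8
```

{"api": "arm_command", "payload": {
  "gripper": [0,0,0,0,0],
  "dp": [
    [0,0,0.12],
    [0,0,0.1],
    [0,0,0.06],
    [0,0,0.06],
    [0,0,0]
  ],
  "twist": [0,0,0,0,0]
}}

```text
time: 4.53
tool_pos: [458.3, 41.2, 106.5]
tcp_rot: [3.142, 0.0, -3.009]
contact_force: [-0.1, 0.7, 2.1]
grip_width: 0.5
finger_force: 0.8
```

{"api": "arm_command", "payload": {
  "gripper": [0,0,0,0,0],
  "dp": [
    [0,0,0.04],
    [0,0,0.04],
    [0,0,0.04],
    [0,0,0.04],
    [0,0,0]
  ],
  "twist": [0,0,0,0,0]
}}

```text
time: 5.15
tool_pos: [458.3, 41.2, 102.5]
tcp_rot: [3.141, 0.0, -3.009]
contact_force: [-1.8, -1.1, 2.7]
grip_width: 0.2
finger_force: 1.1
```

```bash
python3 - <<'E'
from h import *
s=capture('scene');t=capture('top')
z=lambda im,x,y,w,h:cv2.resize(im[y:y+h,x:x+w],(400,300),interpolation=cv2.INTER_CUBIC)
save(np.hstack([z(s,200,190,240,180),z(t,130,115,160,120)]),'c1')
E
```

```text
(no output)
```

View pics/c1.png

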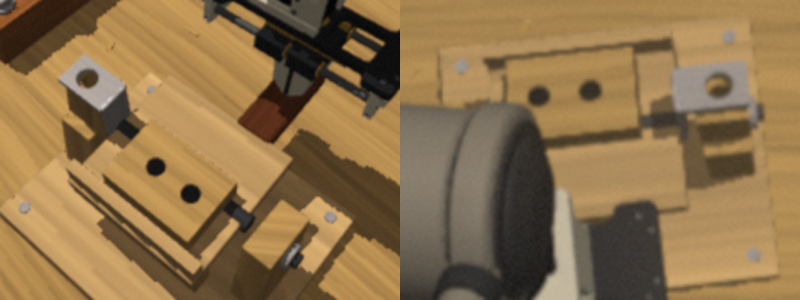

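The fingers are on the handle, but the tongue's hole isn't over the post hole yet. The force is low, so I'll keep pressing gently.

{"api": "arm_command", "payload": {
  "gripper": [0,0,0,0,0],
  "dp": [
    [0,0,0.06],
    [0,0,0.06],
    [0,0,0.06],
    [0,0,0.06],
    [0,0,0]
  ],
  "twist": [0,0,0,0,0]
}}

```text
time: 5.88
tool_pos: [458.3, 41.2, 96.4]
tcp_rot: [3.141, 0.0, -3.009]
contact_force: [-1.2, 0.2, 0.2]
grip_width: 0.5
finger_force: 0.5
```

```bash
python3 - <<'E'
from h import *
o=get_obs();print(o['contact_force'],o['moment'],o['tau'])
print(plane('top',(130+318*.4,115+85*.4),150), plane('top',(130+318*.4,115+85*.4),155))
E
```

```text
[-1.2072205   0.19504295  0.15485393] [0.0166011  0.13223395 0.03600886] [-1.40933861e-02 -3.81260204e+01 -1.96234542e+01 -2.17024569e-02
 -1.48551380e-01 -4.61655636e-04]
[611.72272723 -82.9288245  150.        ] [609.96752208 -83.28459783 155.        ]
```

```bash
python3 - <<'E'
from h import *
s=capture('scene');t=capture('wrist')
z=lambda im,x,y,w,h:cv2.resize(im[y:y+h,x:x+w],(400,300),interpolation=cv2.INTER_CUBIC)
save(np.hstack([z(s,320,190,100,75),z(t,180,160,200,150)]),'c2')
E
```

```text
(no output)
```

View pics/c2.png

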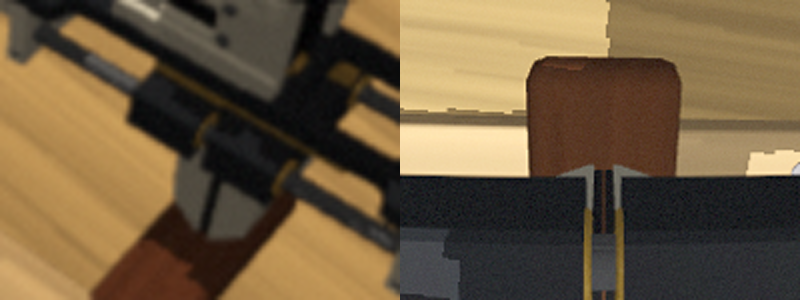

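```bash
cat >> h.py <<'E'
def proj(n,P):
    c=get_calibration(n);v=R.from_euler('xyz',c['attitude']).as_matrix().T@(np.array(P)-c['position']);u=c['mtx']@v;return u[:2]/u[2]
E
python3 - <<'E'
from h import *
np.set_printoptions(precision=1,suppress=True)
o=get_obs();print(o['tool_pos'],proj('scene',o['tool_pos']),proj('scene',o['tool_pos']+[0,0,15]))
for z in(95,110,125,140):
    print(z,[plane('wrist',p,z) for p in((245.5,195),(320,195))])
s=capture('scene');t=capture('top')
z=lambda im,x,y,w,h:cv2.resize(im[y:y+h,x:x+w],(400,300),interpolation=cv2.INTER_CUBIC)
save(np.hstack([z(s,215,205,100,75),z(t,220,125,80,60)]),'c3')
E
```

```text
[458.7  41.2  96.5] [372.4 252.8] [373.9 247.6]
95 [array([432.7,  16. ,  95. ]), array([426.9,  59. ,  95. ])]
110 [array([429.1,  17.3, 110. ]), array([423.8,  56.8, 110. ])]
125 [array([425.5,  18.5, 125. ]), array([420.7,  54.5, 125. ])]
140 [array([421.9,  19.7, 140. ]), array([417.6,  52.2, 140. ])]
```

View pics/c3.png

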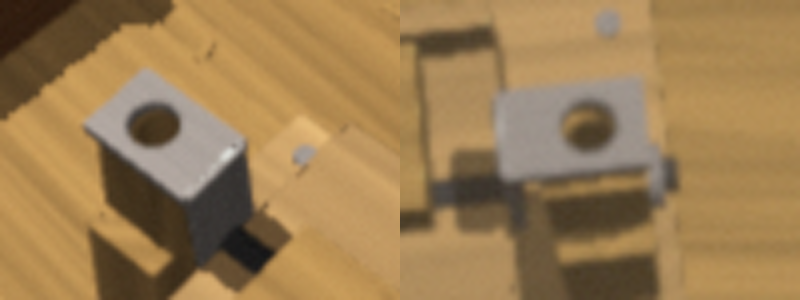

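```bash
python3 - <<'E'
from h import *
np.set_printoptions(precision=1,suppress=True)
print('tongue',tri([('top',(257.6,150.4)),('scene',(253.25,236.25))]),plane('top',(257.6,150.4),155),plane('scene',(253.25,236.25),155))
print('hole0',plane('top',(258,154.2),145))
# tongue top corners, scene & top
for a,b in(((145,70),(645,78)),((245,143),(498,95)),((195,198),(500,182)),((88,125),(645,165))):
    print(tri([('scene',(215+a[0]*.25,205+a[1]*.25)),('top',(220+(b[0]-400)*.2,125+b[1]*.2))]))
E
```

```text
tongue [609.8 -84.7 150.5] [607.2 -84.1 155. ] [612.6 -83.  155. ]
hole0 [603.2 -84.2 145. ]
[612.2 -99.7 176.7]
[606.4 -46.7 176.8]
[603.  -55.2 123.3]
[ 611.5 -112.1  122.4]
```

```bash
python3 - <<'E'
from h import *
np.set_printoptions(precision=1,suppress=True)
for a,b in(((145,70),(645,165)),((245,143),(500,182)),((195,198),(498,95)),((88,125),(645,78))):
    print(tri([('scene',(215+a[0]*.25,205+a[1]*.25)),('top',(220+(b[0]-400)*.2,125+b[1]*.2))]))
E
```

```text
[ 594.9 -106.9  152.2]
[588.4 -52.8 151.4]
[621. -49. 150.]
[ 628.9 -104.8  148. ]
```

{"api": "arm_command", "payload": {
  "gripper": [0,0,0,0,0],
  "dp": [
    [0,0,0.08],
    [0,0,0.06],
    [0,0,0.04],
    [0,0,0],
    [0,0,0]
  ],
  "twist": [0,0,0,0,0]
}}

```text
time: 6.7
tool_pos: [458.1, 41.2, 92.0]
tcp_rot: [3.142, -0.0, -3.009]
contact_force: [-1.3, 0.4, 2.2]
grip_width: 0.4
finger_force: 1.0
```

{"api": "arm_command", "payload": {
  "gripper": [0,0,0,0,0],
  "dp": [
    [0,0,0.06],
    [0,0,0.06],
    [0,0,0.04],
    [0,0,0.04],
    [0,0,0]
  ],
  "twist": [0,0,0,0,0]
}}

```text
time: 7.32
tool_pos: [458.5, 41.3, 87.0]
tcp_rot: [3.141, 0.001, -3.009]
contact_force: [0.1, -0.6, 1.0]
grip_width: 0.7
finger_force: 0.2
```

```bash
python3 - <<'E'
from h import *
print(get_obs()['contact_force'])
s=capture('scene');t=capture('top')
z=lambda im,x,y,w,h:cv2.resize(im[y:y+h,x:x+w],(400,300),interpolation=cv2.INTER_CUBIC)
a=np.hstack([z(s,215,205,100,75),z(t,220,125,80,60)]);b=np.hstack([z(s,300,190,120,90),z(capture('wrist'),180,160,200,150)])
save(np.vstack([a,b]),'c4')
E
```

```text
[ 0.0821082 -0.5784996  0.958264 ]
```

View pics/c4.png

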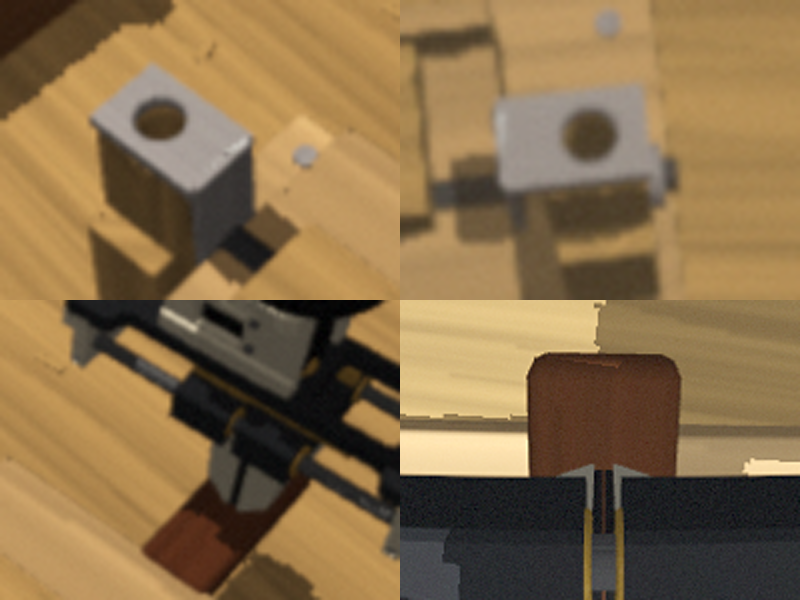

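The tongue is still closing in on the post hole, and its slope is smaller. The force is low because it isn't at the stop yet, so I'll continue.

{"api": "arm_command", "payload": {
  "gripper": [0,0,0,0,0],
  "dp": [
    [0,0,0.06],
    [0,0,0.06],
    [0,0,0.04],
    [0,0,0.04],
    [0,0,0]
  ],
  "twist": [0,0,0,0,0]
}}

```text
time: 8.1
tool_pos: [458.7, 41.2, 83.9]
tcp_rot: [-3.141, 0.002, -3.009]
contact_force: [-5.4, -0.0, 20.9]
grip_width: 0.4
finger_force: 10.7
```

```bash
cat > m.py <<'E'
from h import *
np.set_printoptions(precision=1,suppress=True)
c=get_calibration('wrist');K=c['mtx'];M=c['mount']
def wr(px,pos,rot,z):
    d=(np.array(px)-K[:2,2])/K[0,0];r=np.hypot(*d);v=np.r_[np.sin(r)*d/r,np.cos(r)]
    Rt=R.from_euler('xyz',rot).as_matrix();p=np.array(pos)+Rt@M[:3,3];v=Rt@M[:3,:3]@v
    return p+v*(z-p[2])/v[2]
for b in(0,12,24): print('bias',b,'left screw',wr((361,180),(457.5,41.9,217.3+b),(3.141,-.001,2.84),12),'right plate corner',wr((170,244),(457.5,41.9,217.3+b),(3.141,-.001,2.84),12),wr((369,156),(457.5,41.9,217.3+b),(3.141,-.001,2.84),12))
def hole(n,box):
    im=capture(n);x,y,w,h=box;g=im[y:y+h,x:x+w];g=cv2.resize(g,None,fx=8,fy=8,interpolation=cv2.INTER_CUBIC)
    hsv=cv2.cvtColor(g,cv2.COLOR_RGB2HSV);m=((hsv[...,1]<60)&(hsv[...,2]>90)).astype(np.uint8)*255
    cs,hi=cv2.findContours(m,cv2.RETR_CCOMP,cv2.CHAIN_APPROX_NONE)
    out=[]
    for k,q in enumerate(cs):
        if hi[0][k][3]>=0 and cv2.contourArea(q)>64*20:
            e=cv2.fitEllipse(q);out.append((np.array(e[0])/8+[x,y]-.44,np.array(e[1])/8,cv2.contourArea(q)/64))
    return out
if __name__=='__main__':
    a=hole('top',(225,125,60,45));b=hole('scene',(225,210,65,50));print(a,b)
    if a and b: print(tri([('top',a[0][0]),('scene',b[0][0])]),plane('top',a[0][0],155),plane('scene',b[0][0],155))
    print('screws ref',plane('top',(130+74*.4,115+287*.4),12))
E
python3 m.py
```

```text
bias 0 left screw [484.  136.1  12. ] right plate corner [ 492.3 -124.8   12. ] [458.  153.4  12. ]
bias 12 left screw [487.  138.3  12. ] right plate corner [ 495.5 -130.5   12. ] [460.1 156.3  12. ]
bias 24 left screw [489.9 140.6  12. ] right plate corner [ 498.6 -136.3   12. ] [462.2 159.1  12. ]
[(array([257.4, 152.3]), array([ 9.6, 10.7]), 80.390625)] [(array([255.2, 234.2]), array([10. , 12.9]), 101.0078125)]
[605.6 -84.6 152.2] [603.5 -83.7 155. ] [607.8 -84.2 155. ]
screws ref [478.1 134.7  12. ]
```

The hard stop is reached: the force rose to 21 N and the tongue's hole is now over the post hole. I'll lift off and travel over the pin.

{"api": "arm_command", "payload": {
  "gripper": [0,0,0,0,0],
  "dp": [
    [0,0,-0.5],
    [0,0,-1],
    [0,0,-1],
    [0,0,-1],
    [0,0,-0.6]
  ],
  "twist": [0,0,0,0,0]
}}

```text
time: 8.82
tool_pos: [458.6, 41.2, 185.8]
tcp_rot: [-3.141, 0.001, -3.009]
contact_force: [0.3, 0.7, 0.8]
grip_width: 0.4
finger_force: 0.0
```

{"api": "arm_command", "payload": {
  "gripper": [50,50,50,50,50],
  "dp": [
    [0.18,-0.99,0],
    [0.18,-0.99,0],
    [0.18,-0.99,0],
    [0.18,-0.99,0],
    [0.18,-0.99,0]
  ],
  "twist": [0,0,0,0,0]
}}

```text
time: 9.45
tool_pos: [452.2, -85.2, 184.5]
tcp_rot: [3.141, -0.0, -3.009]
contact_force: [0.2, 0.0, 0.2]
grip_width: 45.6
finger_force: 0.0
```

{"api": "arm_command", "payload": {
  "gripper": [50,50,50,50,50],
  "dp": [
    [0.18,-0.99,0],
    [0.18,-0.99,0],
    [0.18,-0.99,0],
    [0.18,-0.99,0],
    [0.18,-0.99,0]
  ],
  "twist": [0,0,0,0,0]
}}

```text
time: 10.07
tool_pos: [446.3, -210.9, 184.5]
tcp_rot: [3.141, -0.0, -3.009]
contact_force: [-0.2, -0.4, -0.4]
grip_width: 49.7
finger_force: 0.0
```

{"api": "arm_command", "payload": {
  "gripper": [50,50,50,50,50],
  "dp": [
    [0.18,-0.99,0],
    [0.18,-0.99,0],
    [0.18,-0.99,0],
    [0.18,-0.99,0],
    [0,0,0]
  ],
  "twist": [0,0,0,0,0]
}}

```text
time: 10.7
tool_pos: [441.4, -312.1, 184.2]
tcp_rot: [3.141, -0.0, -3.011]
contact_force: [-0.7, 0.5, -0.6]
grip_width: 50.0
finger_force: 0.0
```

```bash
python3 - <<'E'
from h import *
np.set_printoptions(precision=1,suppress=True)
o=get_obs();print(o['tool_pos'],o['tcp_rot'],o['joint_positions'])
s=capture('scene');t=capture('top');w=capture('wrist')
save(s,'s5');save(t,'t5');save(w,'w5')
z=lambda im,x,y,w,h,W=400:cv2.resize(im[y:y+h,x:x+w],(W,300),interpolation=cv2.INTER_CUBIC)
save(np.vstack([np.hstack([z(s,170,100,240,180),z(t,130,125,160,120)]),np.hstack([z(w,140,60,280,210),z(s,290,180,120,90)])]),'c5')
E
```

```text
[ 441.4 -312.1  184.2] [ 3.1 -0.  -3. ] [-0.8  0.4  1.5 -0.   1.2 -2.5]
```

View pics/c5.png

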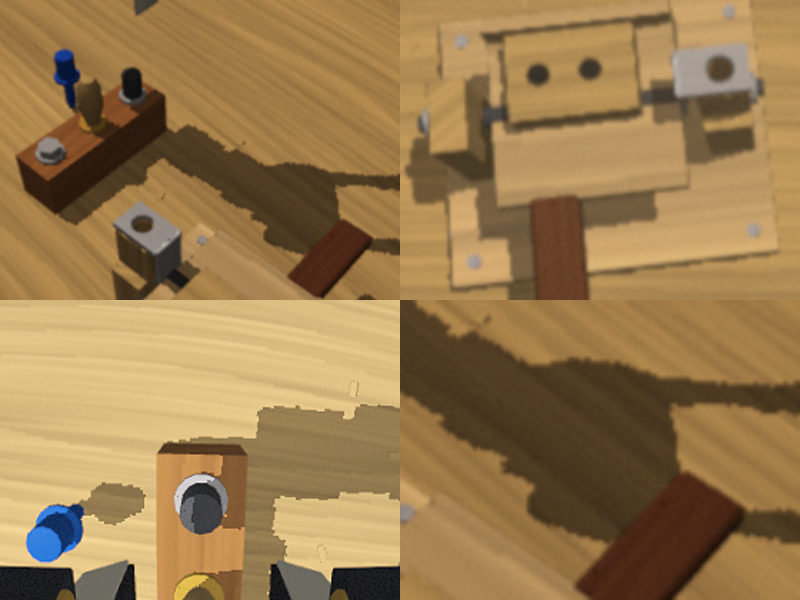

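The pin is straight ahead of the fingers in the wrist view (knob at about 281,206). The jig is level with its holes lined up. Next, a numeric check of the knob position and heights.

```bash
python3 - <<'E'
from h import *
np.set_printoptions(precision=1,suppress=True)
t=cv2.imread('pics/t5.png');h=cv2.cvtColor(t,cv2.COLOR_BGR2HSV)
roi=np.zeros(t.shape[:2],np.uint8);roi[190:290,165:225]=255
m=((h[...,0]<12)&(h[...,1]>120)&(h[...,2]<130)).astype(np.uint8)*255&roi
c=max(cv2.findContours(m,0,1)[0],key=cv2.contourArea);b=cv2.boxPoints(cv2.minAreaRect(c));print(b)
bot=b[np.argsort(b[:,1])[2:]];r=bot[np.argmax(bot[:,0])];l=bot[np.argmin(bot[:,0])]
print('end -y',tri([('top',r),('scene',(375.5,232.5))]),'end +y',tri([('top',l),('scene',(392.6,244.5))]),'inner',tri([('top',(202,203.8)),('scene',(343.4,265.5))]))
print('tcp in scene',proj('scene',(441.4,-312.1,184)),proj('scene',(441.4,-281,184)),proj('scene',(441.4,-281,208)))
print('knob wrist',plane('wrist',(280.7,205.6),95))
w=cv2.imread('pics/w5.png');g=cv2.cvtColor(w,cv2.COLOR_BGR2HSV)
k=((g[...,2]<95)&(g[...,1]<70)).astype(np.uint8);k[:150]=0;k[240:]=0;k[:,:240]=0;k[:,320:]=0
c=max(cv2.findContours(k,0,1)[0],key=cv2.contourArea);print(cv2.boundingRect(c),cv2.contourArea(c))
import m
a=m.hole('top',(225,125,60,45));b=m.hole('scene',(225,210,65,50));print(a[0][0],b[0][0],tri([('top',a[0][0]),('scene',b[0][0])]),plane('top',a[0][0],155),plane('scene',b[0][0],155))
E
```

```text
[[181.1 219.6]
 [199.6 216.6]
 [205.2 250.3]
 [186.7 253.4]]
end -y [425.7  17.9 101.9] end +y [420.6  53.2  97.9] inner [516.6  27.4 100.8]
tcp in scene [246.7 111.9] [256.8 119.1] [256.2 108.7]
knob wrist [ 441.9 -311.1   95. ]
(267, 188, 29, 36) 629.0
bias 0 left screw [484.  136.1  12. ] right plate corner [ 492.3 -124.8   12. ] [458.  153.4  12. ]
bias 12 left screw [487.  138.4  12. ] right plate corner [ 495.5 -130.5   12. ] [460.1 156.3  12. ]
bias 24 left screw [489.9 140.6  12. ] right plate corner [ 498.6 -136.3   12. ] [462.2 159.1  12. ]
[257.4 152.3] [255.1 234.1] [605.6 -84.7 152.5] [603.6 -83.7 155. ] [607.7 -84.5 155. ]
```

```bash
python3 - <<'E'
from h import *
np.set_printoptions(precision=1,suppress=True)
c=get_calibration('wrist');M=np.linalg.inv(c['mount']);K=c['mtx']
for z in(0,-12,-24):
  for x in (0,10):
    for y in(25,44):
      v=(M@[x,y,z,1])[:3];th=np.arctan2(np.hypot(*v[:2]),v[2]);u=v[:2]/np.hypot(*v[:2])*th*K[0,0]+K[:2,2];print((x,y,z),u)
w=cv2.imread('pics/w5.png');t=cv2.imread('pics/t0.png')
def rackw(im,row,x0,x1,lo,hi):
    h=cv2.cvtColor(im,cv2.COLOR_BGR2HSV)[row];print(row,[tuple(h[x]) for x in range(x0,x1,3)])
rackw(w,185,240,330,0,0);rackw(t,200,340,395,0,0)
E
```

```text
(0, 25, 0) [323.8 242.6]
(0, 44, 0) [354.4 242.3]
(10, 25, 0) [324.5 226.9]
(10, 44, 0) [355.6 226.8]
(0, 25, -12) [326.4 250.2]
(0, 44, -12) [358.7 249.7]
(10, 25, -12) [327.2 233.7]
(10, 44, -12) [360.1 233.4]
(0, 25, -24) [329.3 258.7]
(0, 44, -24) [363.6 258. ]
(10, 25, -24) [330.2 241.3]
(10, 44, -24) [365.2 240.8]
185 [(np.uint8(21), np.uint8(106), np.uint8(222)), (np.uint8(20), np.uint8(105), np.uint8(224)), (np.uint8(20), np.uint8(103), np.uint8(225)), (np.uint8(18), np.uint8(126), np.uint8(215)), (np.uint8(16), np.uint8(149), np.uint8(205)), (np.uint8(17), np.uint8(153), np.uint8(204)), (np.uint8(16), np.uint8(148), np.uint8(203)), (np.uint8(17), np.uint8(152), np.uint8(196)), (np.uint8(16), np.uint8(148), np.uint8(196)), (np.uint8(16), np.uint8(157), np.uint8(202)), (np.uint8(135), np.uint8(5), np.uint8(205)), (np.uint8(8), np.uint8(5), np.uint8(214)), (np.uint8(6), np.uint8(6), np.uint8(213)), (np.uint8(173), np.uint8(5), np.uint8(212)), (np.uint8(168), np.uint8(6), np.uint8(212)), (np.uint8(6), np.uint8(6), np.uint8(215)), (np.uint8(170), np.uint8(7), np.uint8(220)), (np.
[... 767 characters left out ...]
uint8(67)), (np.uint8(14), np.uint8(164), np.uint8(132)), (np.uint8(15), np.uint8(162), np.uint8(132)), (np.uint8(14), np.uint8(164), np.uint8(137)), (np.uint8(15), np.uint8(163), np.uint8(139)), (np.uint8(14), np.uint8(172), np.uint8(132)), (np.uint8(15), np.uint8(161), np.uint8(122)), (np.uint8(17), np.uint8(142), np.uint8(90)), (np.uint8(20), np.uint8(133), np.uint8(117)), (np.uint8(18), np.uint8(138), np.uint8(152)), (np.uint8(18), np.uint8(136), np.uint8(139)), (np.uint8(18), np.uint8(135), np.uint8(160)), (np.uint8(18), np.uint8(135), np.uint8(166)), (np.uint8(18), np.uint8(135), np.uint8(166)), (np.uint8(18), np.uint8(133), np.uint8(167)), (np.uint8(18), np.uint8(135), np.uint8(164))]
```

Three independent checks agree that the finger ends sit about 24 mm above the reported TCP: the handle contact height, the scene view and the wrist view. I'll allow for that and descend in stages while watching the force.

{"api": "arm_command", "payload": {
  "gripper": [50,50,50,50,50],
  "dp": [
    [0,0,0.9],
    [0,0,0.9],
    [0,0,0.8],
    [0,0,0.6],
    [0,0,0]
  ],
  "twist": [0,0,0,0,0]
}}

```text
time: 11.58
tool_pos: [441.3, -309.8, 103.8]
tcp_rot: [3.14, -0.001, -3.008]
contact_force: [0.2, 0.8, -0.2]
grip_width: 50.1
finger_force: 0.0
```

```bash
python3 - <<'E'
from h import *
o=get_obs();print(o['tool_pos'],o['contact_force'])
s=capture('scene');w=capture('wrist')
z=lambda im,x,y,w,h:cv2.resize(im[y:y+h,x:x+w],(400,300),interpolation=cv2.INTER_CUBIC)
save(np.hstack([z(s,200,80,120,90),z(w,140,110,280,210)]),'c6')
E
```

```text
[ 441.27977687 -309.82110891  103.77807924] [ 0.17256564  0.81125082 -0.18586005]
```

View pics/c6.png

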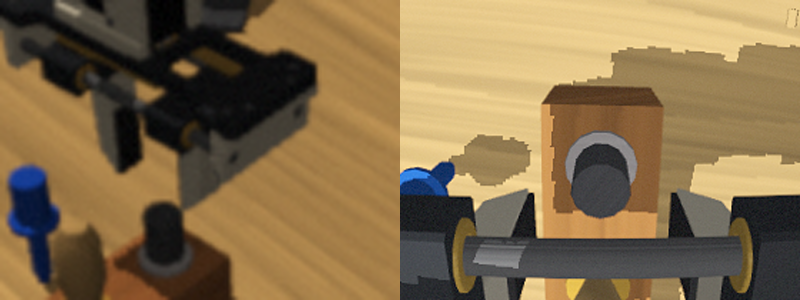

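The knob (crop 600,205) is centred between the fingers, whose ends are still above its top. I'll go down around the knob and grip.

{"api": "arm_command", "payload": {
  "gripper": [50,50,50,50,50],
  "dp": [
    [0,0,0.6],
    [0,0,0.6],
    [0,0,0.5],
    [0,0,0.3],
    [0,0,0]
  ],
  "twist": [0,0,0,0,0]
}}

```text
time: 12.3
tool_pos: [441.4, -310.3, 53.8]
tcp_rot: [3.14, -0.001, -3.009]
contact_force: [-0.3, -0.8, -0.5]
grip_width: 49.8
finger_force: 0.0
```

{"api": "arm_command", "payload": {
  "gripper": [15,15,15,15,15],
  "dp": [
    [0,0,0],
    [0,0,0],
    [0,0,0],
    [0,0,0],
    [0,0,0]
  ],
  "twist": [0,0,0,0,0]
}}

```text
time: 12.92
tool_pos: [441.9, -310.8, 55.0]
tcp_rot: [-3.141, 0.001, -3.009]
contact_force: [-0.2, 0.7, 3.2]
grip_width: 25.3
finger_force: 30.0
```

{"api": "arm_command", "payload": {
  "gripper": [15,15,15,15,15],
  "dp": [
    [0,0,-0.3],
    [0,0,-0.8],
    [0,0,-1],
    [0,0,-1],
    [0,0,-1]
  ],
  "twist": [0,0,0,0,0]
}}

```text
time: 13.55
tool_pos: [441.3, -310.2, 157.9]
tcp_rot: [3.141, -0.001, -3.009]
contact_force: [-0.1, 0.3, -2.3]
grip_width: 25.2
finger_force: 30.0
```

{"api": "arm_command", "payload": {
  "gripper": [15,15,15,15,15],
  "dp": [
    [0,0,-1],
    [0,0,-1],
    [0,0,-0.8],
    [0,0,0],
    [0,0,0]
  ],
  "twist": [0,0,0,0,0]
}}

```text
time: 14.18
tool_pos: [441.2, -310.1, 226.1]
tcp_rot: [3.14, -0.001, -3.009]
contact_force: [0.9, -0.2, -1.7]
grip_width: 25.2
finger_force: 30.0
```

{"api": "arm_command", "payload": {
  "gripper": [15,15,15,15,15],
  "dp": [
    [-0.5,0.5,0],
    [-0.85,0.9,0],
    [-0.85,0.9,0],
    [-0.85,0.9,0],
    [-0.85,0.9,0]
  ],
  "twist": [0,0,0,0,0]
}}

```text
time: 14.8
tool_pos: [525.4, -193.9, 226.2]
tcp_rot: [3.14, -0.001, -3.008]
contact_force: [0.6, -0.1, -1.7]
grip_width: 25.6
finger_force: 30.0
```

{"api": "arm_command", "payload": {
  "gripper": [15,15,15,15,15],
  "dp": [
    [-0.85,0.9,0],
    [-0.85,0.9,0],
    [-0.85,0.9,0],
    [-0.85,0.9,0],
    [-0.4,0.4,0]
  ],
  "twist": [0,0,0,0,0]
}}

```text
time: 15.42
tool_pos: [606.1, -81.9, 226.1]
tcp_rot: [3.14, -0.001, -3.007]
contact_force: [0.1, 0.9, -2.4]
grip_width: 25.3
finger_force: 30.0
```

{"api": "arm_command", "payload": {
  "gripper": [15,15,15,15,15],
  "dp": [
    [0,0,0],
    [0,0,0],
    [0,0,0],
    [0,0,0],
    [0,0,0]
  ],
  "twist": [0,0,0,0,0]
}}

```text
time: 16.05
tool_pos: [605.5, -84.8, 227.2]
tcp_rot: [-3.142, 0.0, -3.009]
contact_force: [0.7, -0.4, -1.5]
grip_width: 25.1
finger_force: 30.0
```

```bash
python3 - <<'E'
from h import *
np.set_printoptions(precision=1,suppress=True)
print('pred tip',proj('scene',(605.5,-84.8,183)),'collar',proj('scene',(605.5,-84.8,238)),'hole',proj('scene',(605.5,-84.8,155)))
s=capture('scene');save(s,'s7');a=cv2.cvtColor(cv2.imread('pics/s5.png'),cv2.COLOR_BGR2RGB)
d=np.abs(s.astype(int)-a).sum(2)>40
for r in range(172,248,4):
    x=np.where(d[r,215:300])[0]+215
    print(r,''.join('#' if d[r,c] else '.' for c in range(220,292)), tuple(s[r,int(x.mean())]) if len(x) else '')
E
```

```text
pred tip [255.1 222. ] collar [253.2 197.6] hole [256.  233.2]
172 #........#####################...##.###.....####.####################### (np.uint8(14), np.uint8(12), np.uint8(12))
176 ...#......#######################.##..........###.###################### (np.uint8(37), np.uint8(35), np.uint8(34))
180 ...........#######.##.......######.....###..##.######################### (np.uint8(34), np.uint8(34), np.uint8(33))
184 ..............#####.##...........##########....#############.########### (np.uint8(44), np.uint8(43), np.uint8(38))
188 ................###..##..........##########..#..........##########.....# (np.uint8(69), np.uint8(63), np.uint8(54))
192 ....................###.......###..########....#.################.##.... (np.uint8(188), np.uint8(145), np.uint8(84))
196 ...................#####.#########.########...#################.#.###### (np.uint8(178), np.uint8(138), np.uint8(79))
200 ....................##############.#########..###.############.######### (np.uint8(173), np.uint8(133), np.uint8(76))
204 ........................#.##############.......##.###.##..#########
[... 560 characters left out ...]
.##.#.#.######...######....####.####.#########..#.#.#.# (np.uint8(186), np.uint8(142), np.uint8(82))
228 .......###.############.#######..############..#.####.####..#.#####..#.. (np.uint8(77), np.uint8(72), np.uint8(69))
232 .###..#.#..###.#.######.###.#............##########..#.######.#.#######. (np.uint8(80), np.uint8(62), np.uint8(42))
236 ...##.#..#..#.###.#...########...........################...#..###.##### (np.uint8(67), np.uint8(51), np.uint8(32))
240 ###.######......#.........################################...#####.#.### (np.uint8(79), np.uint8(72), np.uint8(69))
244 #..##.####..#.#..#.#...........#######################.....##########.#. (np.uint8(76), np.uint8(72), np.uint8(69))
```

```bash
python3 - <<'E'
from h import *
np.set_printoptions(precision=1,suppress=True)
s=cv2.imread('pics/s7.png');h=cv2.cvtColor(s,cv2.COLOR_BGR2HSV)
for r in range(190,250,3): print(r,''.join('#' if v<70 else '.' for v in h[r,225:290,1]))
for r in (210,214,218):
    print(r,list(h[r,244:264,1]))
for z in(190,200,210): print(proj('scene',(605.5,-84.8,z)))
E
```

```text
190 ..................############################......#############
193 ...............###########################..........#############
196 ...............########################.............############.
199 ...............########################.............########.....
202 .................####################...................#........
205 .....................############................................
208 ........................########.................................
211 .........................#######.................................
214 .........................#######.................................
217 .........................#######.................................
220 ..........................######.................................
223 .........................########................................
226 ......................##############.............................
229 ..................######################.........................
232 ..............############..........########.....................
235 ..............##########.............#########
[... 531 characters left out ...]
140), np.uint8(142), np.uint8(142), np.uint8(143), np.uint8(140)]
214 [np.uint8(141), np.uint8(141), np.uint8(143), np.uint8(141), np.uint8(137), np.uint8(99), np.uint8(35), np.uint8(24), np.uint8(24), np.uint8(27), np.uint8(29), np.uint8(18), np.uint8(32), np.uint8(76), np.uint8(139), np.uint8(144), np.uint8(142), np.uint8(140), np.uint8(140), np.uint8(142)]
218 [np.uint8(143), np.uint8(143), np.uint8(143), np.uint8(142), np.uint8(142), np.uint8(121), np.uint8(49), np.uint8(26), np.uint8(28), np.uint8(20), np.uint8(20), np.uint8(25), np.uint8(28), np.uint8(73), np.uint8(134), np.uint8(142), np.uint8(141), np.uint8(143), np.uint8(142), np.uint8(141)]
[254.9 219. ]
[254.6 214.8]
[254.2 210.4]
```

{"api": "arm_command", "payload": {
  "gripper": [15,15,15,15,15],
  "dp": [
    [-0.05,0.05,0.3],
    [0,0,0.3],
    [0,0,0.3],
    [0,0,0.3],
    [0,0,0.2]
  ],
  "twist": [0,0,0,0,0]
}}

```text
time: 16.73
tool_pos: [606.5, -82.9, 191.4]
tcp_rot: [3.141, -0.001, -3.009]
contact_force: [-0.1, -0.4, -2.7]
grip_width: 24.9
finger_force: 30.0
```

{"api": "arm_command", "payload": {
  "gripper": [15,15,15,15,15],
  "dp": [
    [0,0,0.2],
    [0,0,0.2],
    [0,0,0.2],
    [0,0,0.2],
    [0,0,0.2]
  ],
  "twist": [0,0,0,0,0]
}}

```text
time: 17.35
tool_pos: [606.7, -83.0, 166.8]
tcp_rot: [3.142, 0.0, -3.009]
contact_force: [0.3, 0.4, -2.2]
grip_width: 25.6
finger_force: 30.0
```

{"api": "arm_command", "payload": {
  "gripper": [15,15,15,15,15],
  "dp": [
    [0,0,0.2],
    [0,0,0.2],
    [0,0,0.2],
    [0,0,0.1],
    [0,0,0.06]
  ],
  "twist": [0,0,0,0,0]
}}

```text
time: 17.98
tool_pos: [606.7, -83.0, 148.0]
tcp_rot: [3.141, -0.0, -3.009]
contact_force: [0.1, -0.3, -0.9]
grip_width: 25.4
finger_force: 30.0
```

{"api": "arm_command", "payload": {
  "gripper": [15,15,15,15,15],
  "dp": [
    [0,0,0.05],
    [0,0,0.05],
    [0,0,0.04],
    [0,0,0.04],
    [0,0,0]
  ],
  "twist": [0,0,0,0,0]
}}

```text
time: 18.6
tool_pos: [606.8, -83.0, 144.9]
tcp_rot: [-3.141, 0.001, -3.009]
contact_force: [-2.3, 1.6, 6.0]
grip_width: 25.2
finger_force: 30.0
```

Contact came at the expected home height, so I'll release and rise.

{"api": "arm_command", "payload": {
  "gripper": [30,50,50,50,50],
  "dp": [
    [0,0,0],
    [0,0,0],
    [0,0,0],
    [0,0,0],
    [0,0,0]
  ],
  "twist": [0,0,0,0,0]
}}

```text
time: 19.23
tool_pos: [606.8, -83.0, 143.5]
tcp_rot: [3.141, 0.0, -3.009]
contact_force: [0.7, 1.0, 0.6]
grip_width: 50.3
finger_force: 0.0
```

{"api": "arm_command", "payload": {
  "gripper": [50,50,50,50,50],
  "dp": [
    [0,0,-0.3],
    [0,0,-0.6],
    [0,0,-1],
    [0,0,-1],
    [0,0,-1]
  ],
  "twist": [0,0,0,0,0]
}}

```text
time: 19.85
tool_pos: [606.9, -83.0, 243.4]
tcp_rot: [-3.141, 0.002, -3.009]
contact_force: [0.8, 0.2, -0.4]
grip_width: 49.9
finger_force: 0.0
```

{"api": "arm_command", "payload": {
  "gripper": [50,50,50,50,50],
  "dp": [
    [0.9,-0.5,0],
    [0.9,-0.9,0],
    [0.9,-0.9,0],
    [0.9,-0.9,0],
    [0.9,-0.9,0]
  ],
  "twist": [0,0,0,0,0]
}}

```text
time: 20.48
tool_pos: [508.4, -200.3, 242.5]
tcp_rot: [-3.141, 0.002, -3.009]
contact_force: [-0.4, -0.0, 0.5]
grip_width: 50.2
finger_force: 0.0
```

{"api": "arm_command", "payload": {
  "gripper": [50,50,50,50,50],
  "dp": [
    [0.6,-0.9,0],
    [0,-0.9,0],
    [0,0,0],
    [0,0,0],
    [0,0,0]
  ],
  "twist": [0,0,0,0,0]
}}

```text
time: 21.1
tool_pos: [500.2, -245.3, 241.1]
tcp_rot: [3.141, 0.0, -3.008]
contact_force: [-0.8, -0.3, 1.2]
grip_width: 50.3
finger_force: 0.0
```

```bash
python3 - <<'E'
from h import *
np.set_printoptions(precision=1,suppress=True)
print(get_obs()['tool_pos'])
for n,(x0,x1,y0,y1) in {'top':(235,285,130,175),'scene':(230,285,190,255)}.items():
    im=capture(n);save(im,n+'8');h=cv2.cvtColor(im,cv2.COLOR_RGB2HSV)
    for z in (155,160,194): print(n,z,proj(n,(606.5,-83.5,z)))
    for r in range(y0,y1,2): print(r,''.join('.' if h[r,c,1]>70 else ('K' if h[r,c,2]<85 else '+') for c in range(x0,x1)))
E
```

```text
[ 500.2 -245.3  241.1]
top 155 [257.3 150.8]
top 160 [257.1 149.9]
top 194 [255.8 143.5]
130 ........................+++++.....................
132 ..................................................
134 ..................................................
136 ..................................................
138 ..................................................
140 ..................+++++++.........................
142 ................+++++++++++....++.................
144 .............+++++++++++++++++++++................
146 ....++++++++++++++++++++++++++++++................
148 ...++++++++++++++++++++++++K++++++................
150 ....++++++++++++KK+++++++KKK++++++................
152 ....++++++++++++K...KK..K..K+++++++...............
154 ....+++++++++++++KK.......K++++++++++.............
156 ....++++++++++++++++++++++++++++++++++............
158 ....++++++++++++++++++++++++++++++++++++........++
160 ....++++++++++++++++++++++++++++++++++++......++++
162 KKKK++++++++++++++++++++++..+.....+++++.....++++++
164 KKKKK+++++.........................+++...+++++++++
166 .......+K+.......
[... 1605 characters left out ...]
++KKKKKKKKKKKKKKKKKKK++++...............
234 ........++++++++++KKKKKKKKKKKKKKKKKKKK+++++............
236 ..........+++++++++KKKKKKKKKKKKKKKKKKKKKK+++++.........
238 ............K++++++++++KKKKKKKKKKKKKKKKKKKK+++++.......
240 ...............KKK++++++++KKKKKKKKKKKKKKKK++++++.......
242 ..................KKKKKKKKKKKKKKKKKKKKKKK+++++KK.......
244 ....................KK+++++++++KKKKKKK++++++KKKK.......
246 .......................K++++++++++++++++++KKKKKK.......
248 ..........................K+++++++++++++KKKKKKKK.......
250 ............................K++++++++KKKKKKKKKKK.......
252 ..............................KK+++KKKKKKKKKKKKK.......
254 ................................KKKKKKKKKKKKKKKK.......
```

```bash
python3 - <<'E'
from h import *
im=cv2.imread('pics/top8.png');old=cv2.imread('pics/t5.png');rk=cv2.imread('pics/t0.png')
for a,(x,y) in((im,(245,136)),(old,(245,136)),(rk,(365,232))):
    h=cv2.cvtColor(a,cv2.COLOR_BGR2HSV)
    for r in range(y,y+26,2): print(r,' '.join('%3d'%v for v in h[r,x:x+24,2]))
    print()
E
```

```text
136 210 210 212 213 213 213 213 213 214 214 211 213 213 214 216 217 217 218 217 218 218 218 218 219
138 218 218 219 218 219 219 215 201 187 171 157 157 168 177 193 209 216 219 218 220 219 219 220 220
140 218 219 218 218 214 195 156 117 100  96  95  96  95  98 106 124 159 195 213 218 217 217 215 217
142 213 212 212 203 173 127  97  94  95  93  96  95  93  97  98  96  97 131 180 200 201 200 199 203
144 199 198 196 180 138 100  97  93  94  94  96  95  93  96  94  94  95 104 136 177 187 186 188 197
146 187 187 186 172 131  98  94  95  95  93  94  95  94  93  96  93  91  91 117 168 184 187 187 194
148 170 167 159 134 106  88  91  93  93  93  94  91  96  93  95  92  89  80  99 151 178 182 184 193
150 120 115 114 114 108  85  75  80  85  88  89  89  91  88  85  78  73  70  97 145 173 179 180 190
152 113 114 115 115 109  97  76  68  72  65  70  69  66  69  68  69  68  76 107 156 177 178 175 184
154 115 113 111 112 112 110  95  79  71  66  66  66  66  65  67  68  81 111 153 174 174 170 180 183
156 113 114 113 115 114 109 110 106  97  87  86  86  94 100 114 130 145 166 178 167 159 172 181 182

[... 2101 characters left out ...]

244  84  89  84  66  57  55  56  68  74  76  77  76  77  75  76  77  80  75  79 101 129 138 140 146
246  85  87  83  71  57  52  54  58  70  73  73  75  74  74  76  76  76  80  91 116 134 139 138 144
248  84  81  85  80  72  58  55  55  56  65  69  70  73  76  77  84  93 105 124 134 138 139 140 140
250  86  82  80  85  85  83  74  76  74  77  79  84  96 109 122 133 132 129 133 131 137 136 139 142
252  94  93  87  88  88  89 100 128 139 142 142 143 143 140 136 134 132 130 133 132 136 138 139 142
254 137 135 135 133 130 123 109 106 116 117 120 133 137 138 140 141 138 133 134 132 134 136 139 138
256 143 142 141 140 140 136 130 126 124 127 130 132 137 139 140 141 137 131 131 133 136 138 139 140
```

```bash
python3 - <<'E'
from h import *
print(tri([('top',(256.5,144.7)),('scene',(253.8,219))]))
print(close_job())
E
```

```text
[606.28285286 -85.07885335 190.15032744]
the job is handed in; nothing more can be done
None
```

The table is pressed level against its stop, the lock pin is home through the tongue into the post and released, and the job is handed in at about 21 s; the hand-in returned no verdict.

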